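Bolt the sterile-instrument chest

TASK

Lock the white instrument chest: with one fingertip press the yellow spring catch plate down and keep it down while the other finger pushes the red bolt tab all the way home into the brass keeper; then let go, so that the catch springs back up behind the bolt. Push only, do not pinch, lift or force anything, and leave everything else where it stands.

Things in the scene. Friction and masses are not known exactly. Their poses are not given: they have to be found in the camera images.
- chest: White chest fixed to the bench, 240 mm (its x) by 320 mm (its y), 90 mm high; origin at the centre of its underside, z up. On its flat top the lock lies along its y axis at x = 0: red tab at the -y end, yellow plate, brass keeper (34 mm above the top, y = 77 to 91 mm). Under the lock a 40 mm wide base plate, 6 mm thick; nothing is higher than that on the tab's -y side.
- bolt_tab (a point): Point on the rear (-y) face of the bolt's upright red tab, mid-width, 55 mm above the chest's top; moves with the bolt, axes as the chest's. Tab 24 mm wide (x), 10 mm thick (y), standing 28 to 62 mm above the chest's top on a steel bar 14 mm wide that runs to +y under the yellow plate. Push this rear face towards +y.
- catch_plate (a point): Centre of the yellow catch plate's upper face, 48 mm above the chest's top when up; moves with it, axes as the chest's. Plate 30 mm wide (x), 74 mm long (y); it stays level wherever pressed and a fingertip may slide along it. Its near edge is 28 mm ahead (+y) of the tab's front face with the bolt withdrawn, 4 mm with the bolt home.
- catch (a joint): How far the yellow plate is pressed down: 0 up, 0.010 m fully down (hard stop). The spring takes about 2 N to start, 5.5 N at the bottom, and pushes it back up when let go. A tooth under it blocks the bolt unless it is more than about 0.005 m down; it can rise again only with the bolt withdrawn or fully home.
- bolt (a joint): How far the bolt has slid towards the chest's +y: 0 withdrawn, 0.024 m home at its stop. Starts between 0 and 0.002, slides with about 1.5 N of friction, stays where left. With the catch up it cannot pass 0.003; left between 0.003 and 0.021 it keeps the catch stuck down; once the catch is up behind it, it is locked.
- jar: Small pale jar with a blue cap, 40 mm across, 50 mm high, standing loose on the chest's top; origin at the centre of its underside. To be left alone.
- tape: Green roll of indicator tape, 48 mm across, 20 mm high, lying loose on the chest's top; origin at the centre of its underside. To be left alone.
- flask: Blue bottle, 64 mm across, 170 mm high, on the bench to the right; origin at the centre of its underside. To be left alone.
- cup: Steel cup, 76 mm across, 80 mm high, on the bench to the left; origin at the centre of its underside. To be left alone.
- glovebox: Green glove carton, 100 x 160 x 70 mm, on the bench to the right; origin at the centre of its underside. To be left alone.
- bowl: Steel bowl, 120 mm across, 45 mm high, on the bench to the left; origin at the centre of its underside. To be left alone.

How it is judged:
On the way, in this order (a step that is already met when the one before it is completed fails the run):
1. a finger holds the catch down while the bolt is still withdrawn (value of joint catch above 0.005 m and value of joint bolt below 0.006 m and contact force between the fingers and catch above 0.5 N), for 0.1 s.
2. with the catch still held down by a finger, a finger pushes the bolt across (value of joint catch above 0.0045 m and value of joint bolt above 0.009 m and contact force between the fingers and catch above 0.5 N and contact force between the fingers and bolt above 0.2 N).
At the end, for the whole second after the job is handed in: The bolt is home (at least 20 of its 24 mm), the catch has sprung up behind it (within 2 mm of its top position), and the bystanders are at rest (value of joint bolt above 0.02 m and value of joint catch below 0.002 m and linear speed of each of jar, tape, flask, cup, glovebox, bowl below 0.02 m/s); the robot touches nothing.
It fails at once if a thing standing on the chest or on the bench is lifted or moved more than 15 mm (distance of any of jar, tape, flask, cup, glovebox, bowl from where it was at the start of the episode above 0.015 m).
It fails at once if the bolt or the catch is forced (over 60 N) (contact force between the fingers and bolt above 60 N or contact force between the fingers and catch above 60 N).
It also fails if it takes over 38 s, if anything falls off the work surface, if the arm or the gripper's body presses on something with over 40 N, if the wrist force passes 120 N, or if a joint passes its speed limit or range.

ROBOT

A 7-joint arm with a two-finger parallel gripper is mounted at the origin on the work surface. World frame = base frame: x ahead of the robot, y to its left, z up, the work surface at z = 0. Lengths are in m, angles in rad, forces in N, time in s.
With the tool pointing down it reaches from about 0.425 to 0.875 m from the base axis. Payload 4.7 kg.
Tool frame: the origin (TCP) lies at the very end of the fingers, on their centre line; the grasp point (between the pads) lies 19 mm behind it (bot.hold_point_z is the distance from the TCP to the grasp point, in m); z points along the fingers, y is the direction in which the jaws open and shut (so a half turn about z gives the same grasp; the last joint's range is limited). The gripper opens to 85 mm and grips with 20 to 120 N. Pads are 22 mm wide; open, the fingers measure 114 mm over their backs; the gripper's body (76 mm by 85 mm) begins 54 mm behind the grasp point. The pads swing forward as they close: fully open they stand 13 mm farther back than shut.
Start: joints at [-1.204, 0.321, -0.07, 1.45, 0.023, 1.371, -0.057], TCP at [0.225, 0.61, 0.231] pointing down, gripper open.
Joint ranges: [-2.86, 2.86], [-0.3, 2.09], [-1.38, 1.24], [0.06, 2.45], [-1.56, 4.7], [0.09, 2.05], [-2.69, 2.69]. Speed limits (rad/s): [2.57, 2.57, 3.14, 3.14, 3.14, 3.14, 3.14].

INTERFACE

Orientations are given as [roll, pitch, yaw] about the fixed x, y, z axes, in that order (R = Rz(yaw) Ry(pitch) Rx(roll)).
In Python, from rig import bot, imaging gives the robot as it stands. The module is installed in compiled form; this text tells all that it offers.
- The arm moves only by the shell command python3 -m crank 'ROWS' [FORCE]. ROWS is JSON, a list of rows, each a list of 5 numbers: the finger opening in mm, from 0 to 85.4, then the shift along the tool's x, y, z in mm, then the turn about the tool's z in degrees. In form: [[hand, tx, ty, tz, roll], ...]. A call has exactly 10 rows; each row shifts and turns the pose as measured when the row begins, along the tool's axes as they then stand; what a row does not reach is not made up. A row lasts 1/10 s, in which the tool goes at most 50 mm and 8.59 degrees, less where a joint would pass 70% of its speed; a pose out of reach is approached as far as the arm can. A call with a gripper value outside its range is refused whole. The fingers move at their own pace and stop on an object; FORCE is the grip in N (left out, the last holds). Time passes only in rows, so rows that do not move let the fingers close, or fill a call up. It gives the time, the measured TCP pose, the force and the opening at its end, in the units of the state.
- bot.state(): the state, without advancing time (a new reading comes with each control period).
- imaging.snapshot(name): name is "side" or "top" or "wrist"; returns a dict with "image" (480x640x3 uint8, red, green, blue), "mtx" (3x3 intrinsics, pixels), "rvec" (rotation vector, rad) and "tvec" (3), from world to camera coordinates, as OpenCV has them; the wrist camera has in their place "hand_eye" (4x4, takes a point from camera to tool coordinates, whose origin is the TCP and whose axes are the flange's). Camera axes: x right, y down, z forward; pixel columns grow to the right and rows downward; lengths in m; the calibration is good to about 2 mm. A picture is of the moment at which its call begins: read the wrist's pose just before it. There is no depth.
- bot.job_done(): hands the job in, once; it reports no verdict.
Trained networks look in the newest picture that a camera, given by its name, has taken for a name from the list of things; names that differ only in an ending like _2 or _b are one class to them, and where a whole thing is asked for, a point or a joint stands for the part that bears it (a point fixed in the world has none). Each returns a list of dicts, best first, with "p" (0 to 1); they miss things now and then, are a little off and sometimes report something else, mostly with a low value. They report only what shows in the picture. A call takes as long as a camera call.
- imaging.search_frame(camera, thing): "position" ([x, y, z] in m, in world coordinates, good to about 4 mm: the middle of the surface that is visible of it).
The state is a dict: "time": time; "joints": joint angles; "qvel": joint speeds; "joint_efforts": joint torques, N m; "tool_pos": TCP position; "ee_rot": TCP orientation; "force": force on the tool from outside, world axes, zero at the start; "wrist_torque": the same for the moment, N m; "opening": opening from 0.0 (shut) to 1.0 (fully open).
Only numpy, scipy, OpenCV 4.12 (cv2) and the standard library are available. Lean on these libraries where they do the work, as an engineer would, in place of code of your own. Each camera call takes 0.05 s, during which the arm holds its last target. There are 200 camera calls.

## Working session

There is one attempt and no reset: what is moved stays moved. The work goes in short steps, Python scripts to look and compute and a shell command to move; the robot and the scene stay as the last step left them, time stands still between calls to the robot, and variables do not carry over. Pictures are saved under pics/ and viewed, about 8 in all and at most 12, crops included, and the job is handed in when it is done.

```bash
mkdir -p pics
python3 - <<'E'
from rig import bot, imaging
import cv2
s=bot.state();print(s)
for c in("top","side"):
    r=imaging.snapshot(c);cv2.imwrite(f"pics/{c}0.png",r["image"][:,:,::-1])
    for t in["chest","bolt_tab","catch_plate","jar","tape","flask","cup","glovebox","bowl"]:
        print(c,t,[(x["p"],x["position"]) for x in imaging.search_frame(c,t)[:2]])
E
```

```text
{'time': 0.0, 'joints': array([-1.20391581,  0.32182575, -0.07010792,  1.45169045,  0.02258779,
        1.37083297, -0.05689856]), 'qvel': array([-2.27989154e-04,  6.50110081e-04,  1.06523147e-03, -1.14988484e-04,
       -2.78995924e-04, -8.27632185e-05, -3.63670054e-04]), 'joint_efforts': array([ 6.99770703e-05, -4.93577814e+01, -3.81884370e-01, -3.14325356e+01,
        1.30060717e-02,  1.14370091e-02, -3.44862720e-06]), 'tool_pos': array([0.22441696, 0.60943489, 0.23021416]), 'ee_rot': array([-3.13962518e+00,  8.20458176e-05,  2.78886413e+00]), 'force': array([-0.34839383,  0.46666406,  0.54468786]), 'wrist_torque': array([-0.03275502, -0.00883551,  0.02061288]), 'opening': 0.9975153887975723}
top chest [(0.84, [0.4984, -0.0159, 0.0905])]
top bolt_tab [(0.47, [0.5001, -0.0574, 0.1151])]
top catch_plate [(0.55, [0.4981, -0.0009, 0.1418]), (0.41, [0.3915, -0.4317, 0.1127])]
top jar [(0.63, [0.414, -0.0448, 0.139])]
top tape [(0.53, [0.5782, 0.0408, 0.1107])]
top flask [(0.73, [0.3935, -0.4305, 0.1119]), (0.53, [0.5081, -0.0537, 0.1177])]
top cup [(0.8, [0.4794, 0.4575, 0.0448])]
top glovebox [(0.73, [0.631, -0.4621, 0.0704])]
top bowl [(0.65, [0.653, 0.4555, 0.0203]), (0.6, [0.5777, 0.0396, 0.1096])]
side chest []
side bolt_tab [(0.63, [0.5034, -0.069, 0.1245])]
side catch_plate [(0.66, [0.4984, -0.0063, 0.1406])]
side jar [(0.86, [0.4161, -0.061, 0.1252])]
side tape [(0.79, [0.5793, 0.0289, 0.1118])]
side flask [(0.59, [0.3959, -0.4641, 0.0957])]
side cup [(0.61, [0.475, 0.417, 0.0556])]
side glovebox [(0.79, [0.6247, -0.5002, 0.0727])]
side bowl [(0.85, [0.6468, 0.4686, 0.0267])]
```

View pics/top0.png

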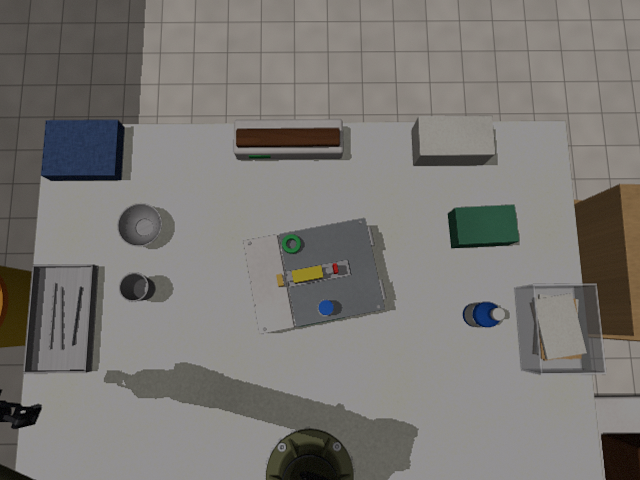

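View pics/side0.png

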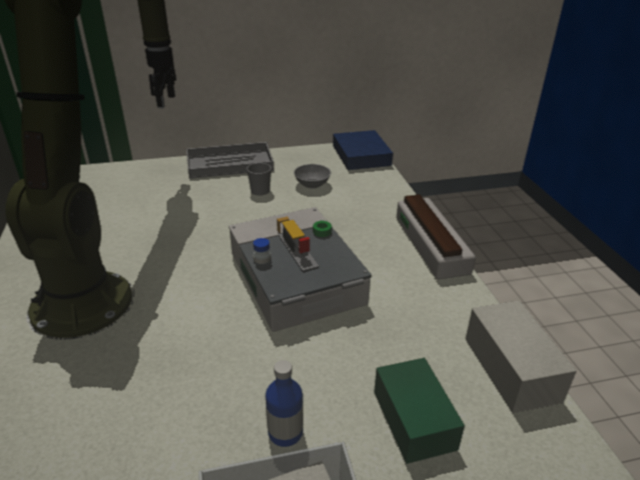

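The top view shows the yellow plate at (307,273), the red tab at (335,268), and the keeper at (281,281). So the lock's +y runs along world +y, tilted slightly towards -x. The jar (327,307) and tape (291,243) stand to either side of it. Next I'll estimate the yaw and work out a transit.

```bash
cat > h.py <<'E'
import numpy as np, cv2
from scipy.spatial.transform import Rotation as R
from rig import bot, imaging
def cam(name):
    s=bot.state(); r=imaging.snapshot(name)
    if "hand_eye" in r:
        T=np.eye(4); T[:3,:3]=R.from_euler("xyz",s["ee_rot"]).as_matrix(); T[:3,3]=s["tool_pos"]; M=T@np.array(r["hand_eye"])
    else:
        W=np.eye(4); W[:3,:3]=cv2.Rodrigues(np.array(r["rvec"],float))[0]; W[:3,3]=np.ravel(r["tvec"]); M=np.linalg.inv(W)
    return r["image"],np.array(r["mtx"]),M,s
def onz(px,K,M,z):
    px=np.atleast_2d(px).astype(float); d=np.c_[px,np.ones(len(px))]@np.linalg.inv(K).T@M[:3,:3].T
    c=M[:3,3]; return c+d*((z-c[2])/d[:,2])[:,None]
def blob(im,lo,hi):
    h=cv2.cvtColor(im,cv2.COLOR_RGB2HSV); m=cv2.inRange(h,lo,hi)
    cs=cv2.findContours(m,cv2.RETR_EXTERNAL,cv2.CHAIN_APPROX_NONE)[0]
    return sorted(cs,key=cv2.contourArea)[::-1]
E
python3 - <<'E'
from h import *
im,K,M,s=cam("top")
y=[c for c in blob(im,(24,150,80),(34,255,255)) if cv2.contourArea(c)>20][0]
b=cv2.boxPoints(cv2.minAreaRect(y));print(b)
print(onz(b,K,M,.138).round(4))
print(M[:3,3])
E
```

```text
[[290.96152 270.80768]
 [320.57687 264.88458]
 [322.99997 276.99994]
 [293.3846  282.92303]]
[[ 0.505   0.039   0.138 ]
 [ 0.5188 -0.0332  0.138 ]
 [ 0.4892 -0.0387  0.138 ]
 [ 0.4755  0.0332  0.138 ]]
[ 0.3832241  -0.00281315  1.27461225]
```

```bash
python3 -m crank '[[60,0,0,0,-6],[60,0,0,0,-6],[60,0,0,0,-6],[60,0,0,0,-6],[60,0,0,0,-6],[60,-9,-42,0,0],[60,-9,-42,0,0],[60,-9,-42,0,0],[60,-9,-42,0,0],[60,-9,-42,0,0]]' 20
```

```text
time: 2.05
tool_pos: [0.3067, 0.4123, 0.2289]
ee_rot: [3.139, -0.003, -2.936]
force: [0.9, 0.4, 0.3]
opening: 0.705
```

```bash
python3 -m crank '[[60,-10,-48,0,1],[60,-10,-48,0,0],[60,-10,-48,0,0],[60,-10,-48,0,0],[60,-10,-48,0,0],[60,-10,-48,0,0],[60,-10,-48,0,0],[60,-10,-48,0,0],[60,-10,-48,0,0],[60,-10,-48,0,0]]'
python3 - <<'E'
from h import *
im,K,M,s=cam("wrist"); cv2.imwrite("pics/w1.png",im[:,:,::-1])
print(s["tool_pos"],np.degrees(s["ee_rot"]),s["opening"])
for c in blob(im,(24,150,80),(34,255,255))[:2]:
    b=cv2.boxPoints(cv2.minAreaRect(c));print("Y",cv2.contourArea(c),b.round(),onz(b,K,M,.138).round(4).tolist())
for c in blob(im,(0,170,60),(6,255,255))[:2]:
    b=cv2.boxPoints(cv2.minAreaRect(c));print("R",cv2.contourArea(c),b.round(),onz(b,K,M,.152).round(4).tolist())
E
```

```text
time: 3.05
tool_pos: [0.4976, -0.0502, 0.2301]
ee_rot: [3.133, 0.009, -2.951]
force: [2.0, 0.1, 0.4]
opening: 0.701
[ 0.49758272 -0.0501924   0.230108  ] [ 179.47938195    0.50443183 -169.08633792] 0.7012453291152828
Y 4839.0 [[340. 282.]
 [340. 238.]
 [456. 240.]
 [456. 283.]] [[0.5195, -0.0325, 0.138], [0.4899, -0.0384, 0.138], [0.4771, 0.034, 0.138], [0.5063, 0.0428, 0.138]]
Y 59.5 [[495. 258.]
 [497. 234.]
 [506. 235.]
 [504. 259.]] [[0.4844, 0.0622, 0.138], [0.4688, 0.0586, 0.138], [0.4684, 0.0644, 0.138], [0.484, 0.0682, 0.138]]
R 666.0 [[280. 286.]
 [281. 236.]
 [297. 236.]
 [296. 286.]] [[0.5228, -0.0702, 0.152], [0.4904, -0.0744, 0.152], [0.489, -0.0653, 0.152], [0.5214, -0.0607, 0.152]]
R 0.0 [[296. 250.]
 [296. 250.]
 [296. 250.]
 [296. 250.]] [[0.4977, -0.0645, 0.152], [0.4977, -0.0645, 0.152], [0.4977, -0.0645, 0.152], [0.4977, -0.0645, 0.152]]
```

View pics/w1.png

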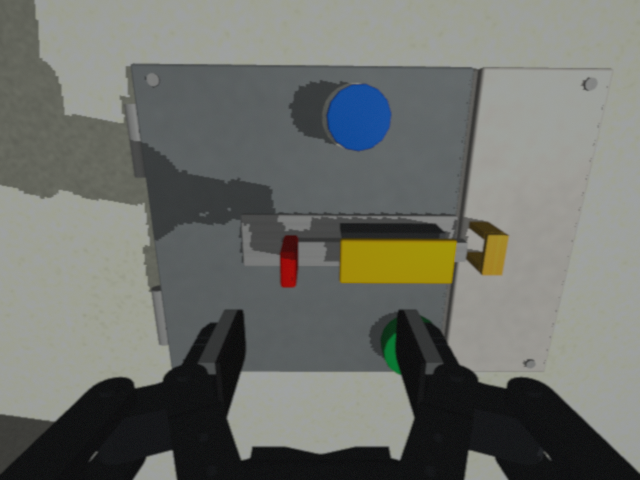

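The wrist view shows the tab at (289,261), the plate at (398,261), and both fingers at the bottom of the frame. The top and wrist estimates of the plate agree to about 2 mm. I'll correct the x offset by about -10 mm and descend to just above the lock.

```bash
python3 -m crank '[[60,-5,-1,0,0],[60,-4,0,0,0],[60,0,0,12,0],[60,0,0,12,0],[60,0,0,12,0],[60,0,0,12,0],[60,0,0,12,0],[60,0,0,8,0],[60,0,0,0,0],[60,0,0,0,0]]'
python3 - <<'E'
from h import *
im,K,M,s=cam("wrist"); cv2.imwrite("pics/w2.png",im[:,:,::-1])
p=s["tool_pos"];c=np.array([.4977,.001]);u=np.array([-.187,.982]);v=np.array([.982,.187])
print(p,np.degrees(s["ee_rot"]),s["force"],"along",(p[:2]-c)@u,"across",(p[:2]-c)@v)
im,K,M,s=cam("side"); cv2.imwrite("pics/s2.png",cv2.resize(im[180:300,210:370,::-1],None,fx=5,fy=5,interpolation=2))
E
```

```text
time: 4.1
tool_pos: [0.5077, -0.0549, 0.1544]
ee_rot: [3.137, 0.006, -2.957]
force: [0.6, -0.2, 0.2]
opening: 0.696
[ 0.50767609 -0.05493423  0.1543923 ] [ 179.72937228    0.36327182 -169.44654997] [ 0.60433007 -0.23749523  0.2319943 ] along -0.0567929400681207 across -0.0006631820836412138
```

View pics/w2.png

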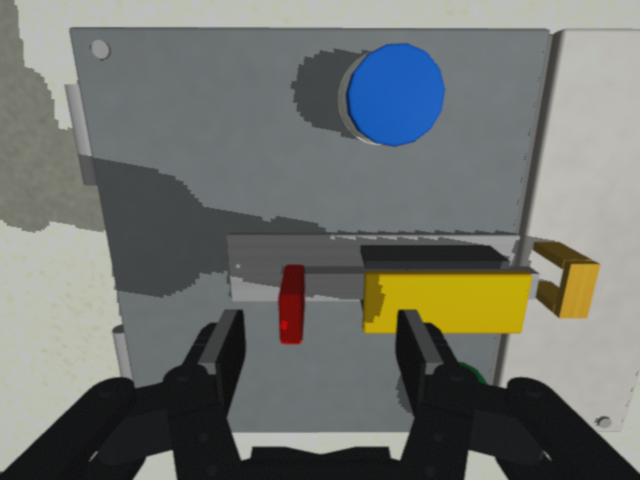

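View pics/s2.png

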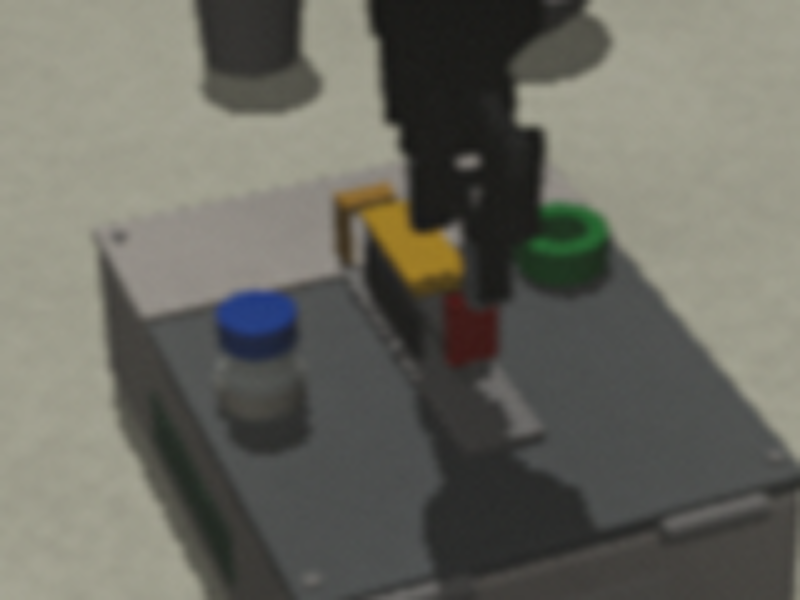

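```bash
python3 -m crank '[[60,0,4,0,0],[60,0,0,4,0],[60,0,0,4,0],[60,0,0,4,0],[60,0,0,4,0],[60,0,0,2,0],[60,0,0,0,0],[60,0,0,0,0],[60,0,0,0,0],[60,0,0,0,0]]'
```

```text
time: 5.2
tool_pos: [0.5084, -0.0508, 0.1367]
ee_rot: [3.137, 0.01, -2.958]
force: [-0.1, 0.2, 0.2]
opening: 0.701
```

```bash
python3 -m crank '[[60,0,0,2,0],[60,0,0,1,0],[60,0,0,1,0],[60,0,0,1,0],[60,0,0,0,0],[60,0,0,0,0],[60,0,0,0,0],[60,0,0,0,0],[60,0,0,0,0],[60,0,0,0,0]]'
```

```text
time: 6.2
tool_pos: [0.5089, -0.0508, 0.1326]
ee_rot: [3.137, 0.011, -2.958]
force: [-0.4, 0.6, 2.5]
opening: 0.701
```

```bash
python3 -m crank '[[60,0,0,2,0],[60,0,0,2,0],[60,0,0,1,0],[60,0,0,1,0],[60,0,0,1,0],[60,0,0,0,0],[60,0,0,0,0],[60,0,0,0,0],[60,0,0,0,0],[60,0,0,0,0]]'
```

```text
time: 7.2
tool_pos: [0.5089, -0.0508, 0.1259]
ee_rot: [3.136, 0.011, -2.958]
force: [-1.8, -0.6, 4.1]
opening: 0.702
```

```bash
python3 -m crank '[[60,0,0,1,0],[60,0,0,1,0],[60,0,2,0,0],[60,0,2,0,0],[60,0,2,0,0],[60,0,2,0,0],[60,0,2,0,0],[60,0,0,0,0],[60,0,0,0,0],[60,0,0,0,0]]'
```

```text
time: 8.2
tool_pos: [0.5097, -0.0472, 0.1252]
ee_rot: [-3.137, 0.016, -2.962]
force: [-0.3, -2.8, 3.8]
opening: 0.705
```

```bash
python3 -m crank '[[60,1,4,1,0],[60,1,4,1,0],[60,1,4,1,0],[60,0,4,0,0],[60,0,0,0,0],[60,0,0,0,0],[60,0,0,0,0],[60,0,0,0,0],[60,0,0,0,0],[60,0,0,0,0]]'
```

```text
time: 9.2
tool_pos: [0.5079, -0.0355, 0.1241]
ee_rot: [-3.131, 0.025, -2.964]
force: [-1.8, -2.1, 5.2]
opening: 0.7
```

```bash
python3 -m crank '[[60,0,4,0.5,0],[60,0,4,0.5,0],[60,0,0,0,0],[60,0,0,0,0],[60,0,0,0,0],[60,0,0,0,0],[60,0,0,0,0],[60,0,0,0,0],[60,0,0,0,0],[60,0,0,0,0]]'
python3 - <<'E'
from h import *
im,K,M,s=cam("wrist"); cv2.imwrite("pics/w3.png",im[:,:,::-1])
p=s["tool_pos"];c=np.array([.4977,.001]);u=np.array([-.187,.982]);v=np.array([.982,.187])
print("along",(p[:2]-c)@u,"across",(p[:2]-c)@v)
E
```

```text
time: 10.2
tool_pos: [0.5076, -0.0301, 0.1241]
ee_rot: [-3.129, 0.027, -2.966]
force: [-0.7, -2.8, 5.1]
opening: 0.701
along -0.032359676067471595 across 0.0038782629326070102
```

View pics/w3.png

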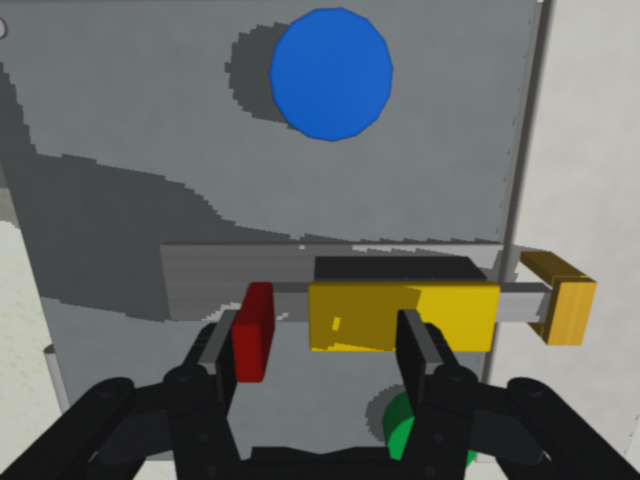

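The rear finger is on the tab, the plate is held down, and the gap from tab to plate is about 36 px (roughly 14 mm). I'll keep pushing.

```bash
python3 -m crank '[[60,1,4,0.5,0],[60,1,4,0.5,0],[60,1,4,0,0],[60,0,4,0,0],[60,0,0,0,0],[60,0,0,0,0],[60,0,0,0,0],[60,0,0,0,0],[60,0,0,0,0],[60,0,0,0,0]]'
```

```text
time: 11.25
tool_pos: [0.5061, -0.0194, 0.1247]
ee_rot: [-3.122, 0.036, -2.969]
force: [-1.6, -2.7, 5.1]
opening: 0.701
```

```bash
python3 -m crank '[[60,1,3,0.5,0],[60,0,3,0.5,0],[60,0,3,0,0],[60,0,3,0,0],[60,0,3,0,0],[60,0,0,0,0],[60,0,0,0,0],[60,0,0,0,0],[60,0,0,0,0],[60,0,0,0,0]]'
python3 - <<'E'
from h import *
im,K,M,s=cam("wrist"); cv2.imwrite("pics/w4.png",im[:,:,::-1])
E
```

```text
time: 12.25
tool_pos: [0.5061, -0.0197, 0.1244]
ee_rot: [-3.104, 0.04, -2.974]
force: [-1.1, -3.2, 4.9]
opening: 0.701
```

View pics/w4.png

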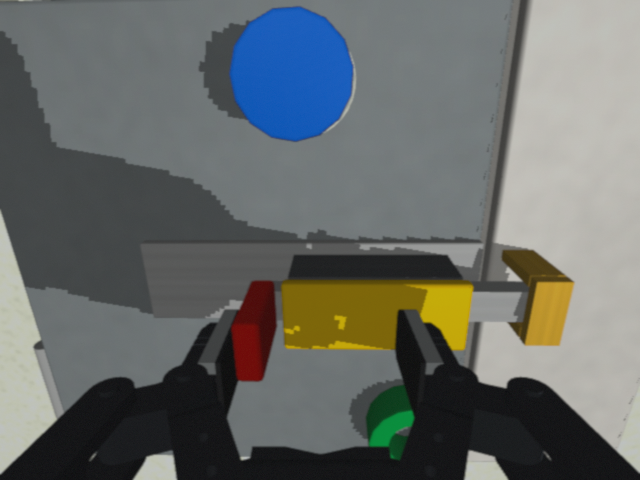

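The tab-to-plate gap is down to about 8 px (roughly 4 mm), which matches home. The TCP has also stopped advancing. I'll give one firmer nudge to confirm the stop.

```bash
python3 -m crank '[[60,0,5,0,0],[60,0,6,0,0],[60,0,6,0,0],[60,0,6,0,0],[60,0,6,0,0],[60,0,6,0,0],[60,0,6,0,0],[60,0,6,0,0],[60,0,6,0,0],[60,0,6,0,0]]'
```

```text
time: 13.3
tool_pos: [0.5054, -0.0206, 0.1264]
ee_rot: [-3.035, 0.048, -3.006]
force: [-0.5, -15.7, 7.2]
opening: 0.703
```

It's blocked at 15.7 N, so the bolt is at its stop. I'll back off the tab slightly, then lift.

```bash
python3 -m crank '[[60,0,-3,0,0],[60,0,-3,0,0],[60,0,-1,-4,0],[60,0,-1,-6,0],[60,0,-1,-8,0],[60,0,-1,-10,0],[60,0,-1,-10,0],[60,0,-1,-10,0],[60,0,-1,-10,0],[60,0,-1,-10,0]]'
python3 - <<'E'
from h import *
im,K,M,s=cam("wrist"); cv2.imwrite("pics/w5.png",im[:,:,::-1])
print(s["tool_pos"],s["force"])
im,K,M,s=cam("side"); cv2.imwrite("pics/s5.png",cv2.resize(im[180:300,210:370,::-1],None,fx=5,fy=5,interpolation=2))
E
```

```text
time: 14.3
tool_pos: [0.5011, -0.0238, 0.1987]
ee_rot: [-3.041, 0.045, -3.006]
force: [0.6, -0.3, 0.2]
opening: 0.7
[ 0.5011298  -0.02377036  0.19870702] [ 0.64808074 -0.27037228  0.1847012 ]
```

View pics/w5.png

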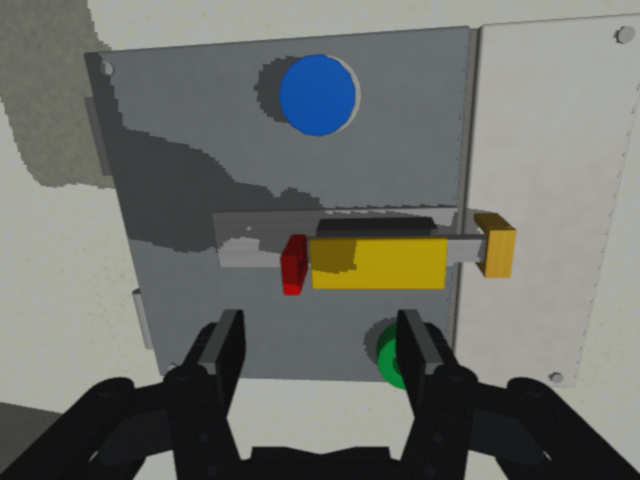

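View pics/s5.png

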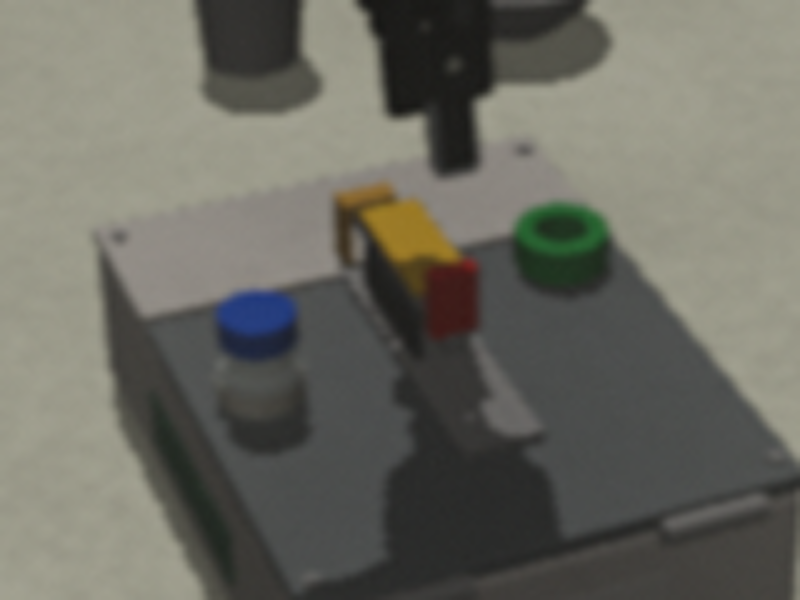

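Run:
```python
from h import *
a=cv2.imread("pics/side0.png")[:,:,::-1].copy(); b,K,M,s=cam("side"); print(s["qvel"].round(3))
for im in(a,b):
    y=[c for c in blob(im,(18,170,60),(34,255,255)) if 270<c[:,0,0].mean()<320 and c[:,0,1].mean()<270][0]
    r=[c for c in blob(im,(0,170,50),(6,255,255)) if 280<c[:,0,0].mean()<330 and c[:,0,1].mean()<270][0]
    print(cv2.boundingRect(y),cv2.boundingRect(r))
d=cv2.absdiff(a,b)[195:240,270:310].max(2)
for t in["jar","tape"]: print(t,imaging.search_frame("side",t)[0])
from scipy.ndimage import shift
ga,gb=[cv2.cvtColor(x,cv2.COLOR_RGB2GRAY).astype(np.float32) for x in(a,b)]
for n,(u,v,w,h) in {"plate far end":(278,217,18,22)}.items():
    t=gb[v:v+h,u:u+w]; m=cv2.matchTemplate(ga[v-8:v+h+8,u-8:u+w+8],t,cv2.TM_CCOEFF_NORMED); print(n,cv2.minMaxLoc(m)[1::2])
```

```text
[ 0.002  0.017  0.004  0.03  -0.006 -0.023  0.003]
(283, 221, 20, 17) (300, 238, 8, 4)
(282, 220, 19, 13) (301, 233, 3, 2)
jar {'position': [0.4144, -0.0581, 0.124], 'p': 0.98}
tape {'position': [0.5783, 0.0284, 0.106], 'p': 0.8}
plate far end (0.8658158779144287, (8, 8))
```

```bash
python3 -c "
from rig import bot
print(bot.job_done())"
```

```text
the job is handed in; nothing more can be done
None
```

The chest appears to be locked, and I've handed the job in; the hand-in gives no verdict. With the fingers 60 mm apart, the front fingertip pressed the catch down about 8 mm. The rear finger then pushed the red tab home while the catch stayed down. I backed off the tab and lifted clear, at about 14 s of the 38 s allowed.

- **Bolt home:** the push stopped against the end stop. The highest wrist force I read was about 16 N sideways, with 7 N vertical. The tab-to-plate gap closed to about 4 mm, as expected with the bolt home.
- **Catch up:** in the side view the plate is back at its starting height, to within about 1 pixel. Being fully down would show as about 4 pixels.
- **Chest-top items:** the jar and tape are within about 3 mm (jar) and 6 mm (tape, almost all in height) of their first side-camera readings. That is about what the detector can resolve.
- **Not re-measured:** I did not measure the flask, cup, glove carton or bowl again. The arm's only contact was with the lock.
- **Robot clear:** the wrist force was back near zero after the lift.

One thing went slightly off: the tool tilted about 6° against the stop during the last push. I allowed for that when backing away.

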